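Record a timber slice with the hand microscope

TASK

Start the recording: twist the red bar knob on the grey recorder box clockwise to its stop, then let it spring all the way back. Only then lift the hand microscope out of its white holder and hold its nose flat inside the yellow ring on the sloping, sprung timber slice, square to the slope and pressing lightly, about 4 N, so that the plate sinks about half of its 15 mm travel. Never press hard, leave the other things on the desk where they are, and finish while still holding the microscope there.

Things in the scene. Friction and masses are not known exactly. Their poses are not given: they have to be found in the camera images.
- knob_grip (a point): Red bar knob on top of the grey recorder box. The bar is 42 mm long, 14 mm wide and 32 mm high, over a 44 mm disc. This point lies on its vertical turning axis, 77 mm above the desk; the bar's top is 12 mm above this point, the disc 18 mm below it. x runs along the bar (the white line marks its -x end), z is up. The axes turn with the knob.
- start_knob (a joint): Angle of the red knob in rad: 0 at rest, growing as it turns clockwise seen from above, 1.2 at its stop. A spring (0.025 N m at rest, 0.145 N m at the stop) turns it back to 0 when let go.
- scope_mid (a point): Hand microscope, loose, about 130 g: a round grey barrel 96 mm long; 38 mm across, with a black rubber band, from 34 to 74 mm above its nose; domed top; nose 26 mm across over its lowest 26 mm, with a bright steel end. This point is on its axis, halfway up, 48 mm above the nose; z runs along the axis from nose to dome. It starts upright, nose down, in the white holder.
- scope_nose (a point): Centre of the microscope's flat nose face (26 mm across); z runs along the barrel from nose to dome.
- spot (a point): Centre of the painted yellow ring (40 mm inside, 50 mm outside diameter) on the wooden slice. z is the outward normal of the wooden face, which leans 0.3 rad from vertical towards the low side (-x). About 82 mm above the desk. This point moves with the sprung plate.
- scope: The whole hand microscope; origin at the centre of its nose face, z towards the dome.
- plate: Sprung aluminium plate 120 x 120 mm with the wooden slice 100 x 100 mm on it; origin at the centre of the wooden face, axes as for spot, the ring's centre 12 mm to x and 10 mm to y. It sinks straight along -z by up to 15 mm: about 0.6 N to start, 0.5 N more per mm (4 N at about 7 mm), and springs back.
- pen_cup_mid (a point): Dark cup 76 mm across, 100 mm high, with pens up to about 170 mm; point on its axis at 50 mm. Leave it alone.
- pencil_case_mid (a point): Orange pencil case 75 x 200 x 60 mm; point at its centre. Leave it alone.
- jar_mid (a point): Glass jar with green cap, 60 mm across, 85 mm high; point at its centre. Leave it alone.
- dish_mid (a point): Clear flat dish 90 mm across, 14 mm high; point at its centre. Leave it alone.
- eraser_mid (a point): White and blue eraser 24 x 58 x 14 mm; point at its centre. Leave it alone.
- set_square_mid (a point): Yellow set square, 5 mm thick, sides about 170 and 120 mm; point in the middle of the long straight side. Leave it alone.
- specimen_stone_mid (a point): Pale stone 60 mm across, 30 mm high; point at its centre. Leave it alone.
- recorder: Grey recorder box 120 x 100 x 45 mm, fixed to the desk at a varying place and yaw; origin under its centre. It carries the red knob in the middle of its top.
- holder: White round holder, fixed at a varying place: 45 mm across (68 mm at its foot), rim 27 mm above the desk; origin under its centre. The microscope's nose rests in it 6 mm above the desk, with 4 to 5 mm of play around it.
- stand: Black stand 140 x 140 mm, fixed at a varying place and yaw, that carries the sloping sprung plate; origin under its centre.
Things that resemble listed ones, but are neither listed nor needed, are in the scene too. There is more than one size of the scope; the job needs the middle-sized.

How it is judged (in metres and radians):
On the way, in this order (a step that is already met when the one before it is completed fails the run):
1. the red knob is turned clockwise to its stop (value of joint start_knob above 1.12 rad), for 0.1 s.
2. the red knob has sprung back and the fingers no longer touch it (value of joint start_knob below 0.08 rad and contact force between the fingers and start_knob below 0.05 N), for 0.2 s.
3. the microscope is lifted clear of its holder by the gripper (height (world z) of scope_nose above 0.035 m and contact force between the fingers and scope above 3 N), for 0.2 s.
At the end, for the whole second after the job is handed in: The gripper still holds the microscope, at rest, dome up, its nose centre within 8 mm of the ring's centre, its axis within 0.12 rad (7 degrees) of square to the sloping face, and presses on the plate with 2 to 7 N; the knob is back at rest (distance between scope_nose and spot below 0.008 m and angle between the z axis of scope_nose and the z axis of spot, either way round below 0.12 rad and angle between scope_nose's own z axis and vertical below 0.8 rad and contact force between scope and plate between 2 and 7 N and contact force between the fingers and scope above 3 N and linear speed of scope below 0.02 m/s and value of joint start_knob below 0.08 rad); the arm keeps its last pose, push and grip.
It fails at once if the microscope is pressed on the plate with more than 15 N (contact force between scope and plate above 15 N).
It fails at once if one of the other things on the desk is moved more than 15 mm (distance of any of pen_cup_mid, pencil_case_mid, jar_mid, dish_mid, eraser_mid, set_square_mid, specimen_stone_mid from where it was at the start of the episode above 0.015 m).
It also fails if it takes over 58 s, if anything falls off the work surface, if the arm or the gripper's body presses on something with over 40 N, if the wrist force passes 120 N, or if a joint passes its speed limit or range.

ROBOT

A 6-joint arm with a two-finger parallel gripper is mounted at the origin on the work surface. World frame = base frame: x ahead of the robot, y to its left, z up, the work surface at z = 0. Lengths are in mm, angles in rad, forces in N, time in s.
With the tool pointing down it reaches from about 350 to 725 mm from the base axis. Payload 4.3 kg.
Tool frame: the origin (TCP) lies midway between the tips of the shut fingers; the grasp point (between the pads) lies 19 mm behind it (r.grip_point_offset is the distance from the TCP to the grasp point, in mm); z points along the fingers, y is the line along which they close (so a half turn about z gives the same grasp; the last joint's range is limited). The gripper opens to 85 mm and grips with 20 to 120 N. Pads are 22 mm wide; open, the fingers measure 114 mm over their backs; the gripper's body (76 mm by 85 mm) begins 54 mm behind the grasp point. The pads swing forward as they close: fully open they stand 13 mm farther back than shut.
Start: joints at [1.175, 0.377, 0.081, 1.274, 0, 1.46], TCP at [162.113, 551.712, 231.329] pointing down, gripper open.
Joint ranges: [-2.72, 2.72], [-0.84, 1.66], [-1.02, 1.22], [-1.77, 2.12], [-1.37, 1.28], [-3.14, 3.14]. Speed limits (rad/s): [2.57, 2.57, 3.14, 3.14, 3.14, 3.14].

INTERFACE

Orientations are given as a unit quaternion [w, x, y, z].
In Python, from bench import r, optics gives the robot as it stands.
- The arm moves only by the tool apply_moves, never from a script. Its argument "plan" is a list of rows, each a list of 7 numbers: the gripper's target within -1 to 1 (shut at 1, half-way at 0, fully open at -1), then the shift along the tool's x, y, z in mm, then the turn, a rotation vector about the tool's x, y, z in rad. A call has 1 to 20 rows; each row shifts and turns the commanded pose from where the row before left it, along the tool's axes as they then stand; what a row does not reach is not made up. A row lasts 1/12 s, in which the tool goes at most 41.7 mm and 7.16 degrees, less where a joint would pass 70% of its speed; a pose out of reach is approached as far as the arm can. A call is refused whole if a number of a shift passes 41.7 or a number of a turn 0.125, either way. A call with a gripper value outside its range is refused whole. The fingers move at their own pace and stop on an object; "newtons" is the grip in N (left out, the last holds). Time passes only in rows, so rows that do not move let the fingers close. It gives the time, the measured TCP pose, the force, the opening and the grip force at its end, in the units of the state.
- r.observe(): the state, without advancing time (a new reading comes with each control period).
- optics.snapshot(name): name is "scene" or "side" or "wrist"; returns the picture (480x640x3 uint8, red, green, blue); there is no depth.
- optics.camera_params(name): a dict with "fx", "fy", "cx", "cy" (pixels), "extrinsics" (4x4, takes a point from camera to world coordinates). Camera axes: x right, y down, z forward; pixel columns grow to the right and rows downward; lengths in mm; the calibration is good to about 2 mm. The wrist camera is an equidistant fisheye: a pixel r from the principal point sees the ray r / f radians off the axis. A picture is of the moment at which its call begins: read the wrist's pose just before it. camera_params takes no time and is no camera call; for the wrist camera it gives the pose at the moment of the call.
- r.hand_in(): hands the job in; it is judged then, once.
The state is a dict: "clock": time; "joint_positions": joint angles; "joint_vel": joint speeds; "effort": joint torques, N m; "tcp_pos": TCP position; "eef_rot": TCP orientation; "force": force on the tool from outside, world axes, zero at the start; "moment": the same for the moment, N m; "opening": finger opening in mm; "finger_force": force on a finger pad.
Only numpy, scipy, OpenCV 4.12 (cv2) and the standard library are available. Lean on these libraries where they do the work, as an engineer would, in place of code of your own. Each camera call takes 0.05 s, during which the arm holds its last target. There are 200 camera calls.

## Working session

There is one attempt and no reset: what is moved stays moved. The work goes in short steps, Python scripts to look and compute and a tool call to move; the robot and the scene stay as the last step left them, time stands still between calls to the robot, and variables do not carry over. Pictures are saved under pics/ and viewed, at most 10 in all, crops included, and the job is handed in when it is done.

Besides the shell and the picture viewer there is one more tool, called after "Emit:" by a JSON object that holds its "name" and its "arguments". apply_moves: Moves the arm, as the interface text tells. Its arguments: {"type":"object","properties":{"plan":{"type":"array","items":{"type":"array","items":{"type":"number"}}},"newtons":{"type":"number"}},"required":["plan"]}

```bash
mkdir -p pics; ls
python3 - <<'E'
from bench import r, optics
import cv2,numpy as np
for n in ["scene","side","wrist"]:
    p=optics.camera_params(n); print(n,{k:np.round(v,3).tolist() for k,v in p.items()})
    cv2.imwrite(f"pics/{n}0.png",optics.snapshot(n)[:,:,::-1])
print(r.observe())
E
```

```text
pics
scene {'fx': 444.392, 'fy': 444.392, 'cx': 328.259, 'cy': 230.763, 'extrinsics': [[-0.809, 0.39, -0.439, 1058.803], [0.587, 0.53, -0.612, 692.884], [-0.006, -0.753, -0.658, 854.712], [0.0, 0.0, 0.0, 1.0]]}
side {'fx': 553.58, 'fy': 553.58, 'cx': 311.852, 'cy': 237.758, 'extrinsics': [[0.966, -0.181, 0.185, 306.312], [-0.259, -0.669, 0.697, -939.204], [-0.003, -0.721, -0.693, 994.709], [0.0, 0.0, 0.0, 1.0]]}
wrist {'fx': 371.648, 'fy': 371.648, 'cx': 314.702, 'cy': 242.272, 'extrinsics': [[0.283, 0.926, 0.25, 98.924], [0.959, -0.273, -0.077, 570.188], [-0.003, 0.262, -0.965, 372.603], [0.0, 0.0, 0.0, 1.0]]}
{'clock': 0.15, 'joint_positions': array([1.17474290e+00, 3.77900765e-01, 7.99549040e-02, 1.27439653e+00,
       1.37590622e-05, 1.46051891e+00]), 'joint_vel': array([-3.57005083e-05, -1.28362350e-03,  4.42807002e-03, -2.63400065e-04,
        6.23367156e-04, -5.06901688e-04]), 'effort': array([ 9.16057761e-04, -4.64033854e+01,  2.70171386e+01,  1.39265959e-02,
       -1.16536557e-04, -5.23552018e-06]), 'tcp_pos': array([161.88145797, 551.2324147 , 230.58093261]), 'eef_rot': array([-2.00281687e-04,  1.42402244e-01,  9.89808569e-01, -7.46669326e-04]), 'force': array([ 0.64593795,  0.07037464, -0.58975243]), 'moment': array([-0.02317226, -0.00417298,  0.00057135]), 'finger_force': 0.0, 'opening': 85.44047088758973}
```

View pics/scene0.png

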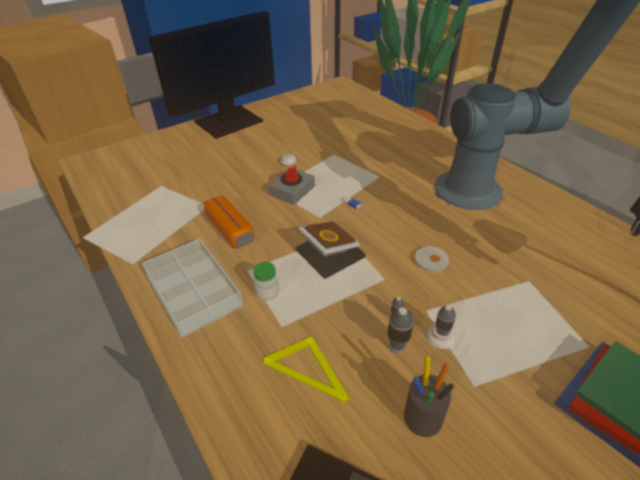

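View pics/side0.png

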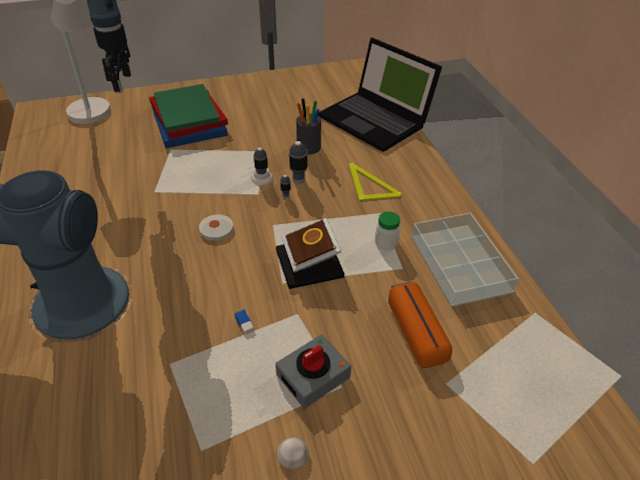

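The scene picture shows the knob at (290,175), ring at (329,236), holder with scope at (445,325), and decoy scopes at (400,328) and (398,305). In the side picture these are the knob at (314,358), ring (313,237), held scope (261,165), and decoys (298,160) and (285,185).

```bash
cat > h.py <<'E'
import numpy as np,cv2
from bench import r,optics
def ray(n,px,p=None):
    p=p or optics.camera_params(n);E=np.array(p["extrinsics"])
    a=np.array([(px[0]-p["cx"])/p["fx"],(px[1]-p["cy"])/p["fy"]])
    if n=="wrist":
        t=np.hypot(*a); d=np.r_[a/t*np.sin(t),np.cos(t)]
    else: d=np.r_[a,1]
    d=E[:3,:3]@d; return E[:3,3],d/np.linalg.norm(d)
def onz(n,px,z,p=None):
    o,d=ray(n,px,p); return o+d*(z-o[2])/d[2]
def tri(*rs):
    A=sum(np.eye(3)-np.outer(d,d) for o,d in rs);b=sum((np.eye(3)-np.outer(d,d))@o for o,d in rs)
    x=np.linalg.solve(A,b); return x,[np.linalg.norm((np.eye(3)-np.outer(d,d))@(x-o)) for o,d in rs]
def blob(img,lo,hi,box):
    h=cv2.cvtColor(img,cv2.COLOR_RGB2HSV);m=cv2.inRange(h,np.array(lo),np.array(hi));k=np.zeros_like(m)
    x0,y0,x1,y1=box;k[y0:y1,x0:x1]=m[y0:y1,x0:x1];return k
E
python3 - <<'E'
from h import *
S=cv2.imread("pics/scene0.png")[:,:,::-1].copy();D=cv2.imread("pics/side0.png")[:,:,::-1].copy()
def ell(img,box,lo=(18,120,110),hi=(32,255,255)):
    m=blob(img,lo,hi,box);p=cv2.findNonZero(m);return cv2.fitEllipse(cv2.convexHull(p)),len(p)
e1=ell(S,(305,220,355,255),);e2=ell(D,(290,222,335,255));print(e1,e2)
print("ring",tri(ray("scene",e1[0][0]),ray("side",e2[0][0])))
for n,I,b in(("scene",S,(270,155,310,190)),("side",D,(290,335,340,385))):
    m=blob(I,(0,150,70),(8,255,255),b)|blob(I,(172,150,70),(180,255,255),b)
    p=cv2.findNonZero(m);print(n,len(p),p[:,0].mean(0),onz(n,p[:,0].mean(0),75),cv2.minAreaRect(p))
def crop(I,x0,y0,w,h,k): return cv2.resize(I[y0:y0+h,x0:x0+w],None,fx=k,fy=k,interpolation=cv2.INTER_CUBIC)
a=np.hstack([crop(D,265,325,100,75,4),crop(D,235,130,100,75,4)]);b=np.hstack([crop(D,265,215,100,75,4),crop(S,380,290,100,75,4)])
cv2.imwrite("pics/c1.png",np.vstack([a,b])[:,:,::-1])
E
```

```text
(((330.95220947265625, 223.94863891601562), (33.30805587768555, 47.45764923095703), 91.71971130371094), 177) (((312.18487548828125, 235.8057403564453), (15.477298736572266, 21.25657844543457), 64.82447814941406), 124)
ring (array([541.28541026, -28.67234348,  99.83702944]), [np.float64(7.827021137065611), np.float64(7.82702113706567)])
scene 174 [291.17816092 174.90804598] [ 476.12256961 -314.73346514   75.        ] ((290.4040832519531, 174.9109649658203), (15.098308563232422, 14.161978721618652), 69.44395446777344)
side 405 [313.50123457 358.81481481] [ 466.62801044 -345.08986759   75.        ] ((318.20367431640625, 361.9435119628906), (32.98747253417969, 25.664981842041016), 43.53120040893555)
```

View pics/c1.png

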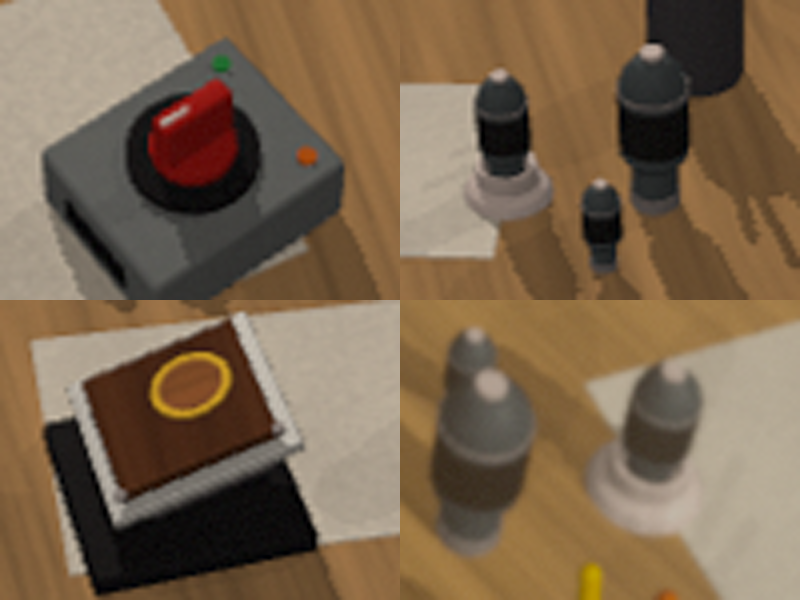

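The crops show the bar knob top centre at about side (313,352), with the white-line end at (305,356). They also show the ring at (312.7,236), wood corners at (286,236), (323,220.5), (334,247.5) and (297,264.5), the held scope's dome at (260,149) and its holder foot at (262,178).

Run:
```python
from h import *
np.set_printoptions(precision=1,suppress=True)
print("knob",onz("side",(313,352),89),"ends",onz("side",(304.3,354.7),89),onz("side",(321.5,347.3),89))
c=[(285.7,235.7),(323,220.5),(333.7,247.5),(297,264.5)]
for z in (60,80,100): print(z,[onz("side",x,z) for x in c])
print("ring side",onz("side",(312.8,236),82),"scene",onz("scene",(329,236),82))
print("scope dome",onz("side",(259.8,148.7),102),onz("scene",(448,309),102),"holder", onz("side",(262,177),10),onz("scene",(441,336),10))
p=optics.camera_params("side");E=np.array(p["extrinsics"]);K=np.array([[p["fx"],0,p["cx"]],[0,p["fy"],p["cy"]],[0,0,1]])
o=np.array([[-50,50,0],[50,50,0],[50,-50,0],[-50,-50,0]],float)
n,R,T,e=cv2.solvePnPGeneric(o,np.array(c,float),K,None,flags=cv2.SOLVEPNP_IPPE)
for a,t,q in zip(R,T,e): 
    M=E[:3,:3]@cv2.Rodrigues(a)[0]; print(M.round(3).tolist(),(E[:3,:3]@t[:,0]+E[:3,3]),q, np.arccos(M[2,2]))
```

```text
knob [ 467.3 -338.9   89. ] ends [ 449.4 -340.5   89. ] [ 486.2 -332.6   89. ]
60 [array([496.1,  24. ,  60. ]), array([599.3,  53.4,  60. ]), array([597.6, -45.9,  60. ]), array([499.5, -77.2,  60. ])]
80 [array([492. ,   3.4,  80. ]), array([593. ,  32.2,  80. ]), array([591.4, -65. ,  80. ]), array([495.3, -95.6,  80. ])]
100 [array([487.9, -17.2, 100. ]), array([586.7,  10.9, 100. ]), array([585.2, -84.1, 100. ]), array([ 491.2, -114.1,  100. ])]
ring side [553.8 -16.6  82. ] scene [553.7  -7.6  82. ]
scope dome [497.4 343.  102. ] [499.5 350.6 102. ] holder [495.7 333.7  10. ] [502.1 352.8  10. ]
[[0.951, -0.016, -0.308], [0.006, 0.999, -0.032], [0.308, 0.028, 0.951]] [553.   10.4  37.7] [0.5] 0.31459198428738294
[[0.965, -0.258, 0.039], [0.059, 0.072, -0.996], [0.254, 0.963, 0.085]] [553.5   9.   36.6] [0.5] 1.4857215257104
```

Emit:
{"name": "apply_moves", "arguments": {"plan": [[-1,0,0,0,0,0,-0.096],[-1,0,0,0,0,0,-0.096],[-1,0,0,0,0,0,-0.095],[-1,-18,-17,-2,0,0,0],[-1,-25,-23,-3,0,0,0],[-1,-25,-23,-3,0,0,0],[-1,-25,-23,-3,0,0,0],[-1,-25,-23,-3,0,0,0],[-1,-25,-23,-3,0,0,0],[-1,-25,-23,-3,0,0,0],[-1,-25,-23,-3,0,0,0],[-1,-25,-23,-3,0,0,0],[-1,-25,-23,-3,0,0,0],[-1,-18,-17,-2,0,0,0],[-1,0,0,0,0,0,0],[-1,0,0,0,0,0,0]]}}

```text
clock: 1.48
tcp_pos: [424.0, 310.2, 262.0]
eef_rot: [-0.0, 0.001, 1.0, 0.0]
force: [-0.8, -0.5, -1.3]
opening: 85.3
finger_force: 0.0
```

```bash
cat >> h.py <<'E'
import pickle
def snap(tag):
    p=optics.camera_params("wrist");I=optics.snapshot("wrist");cv2.imwrite(f"pics/{tag}.png",I[:,:,::-1]);pickle.dump(p,open(f"pics/{tag}.pkl","wb"))
    s=r.observe();print(s["clock"],s["tcp_pos"].round(1),s["eef_rot"].round(4),s["joint_positions"].round(2))
def load(tag): return cv2.imread(f"pics/{tag}.png")[:,:,::-1].copy(),pickle.load(open(f"pics/{tag}.pkl","rb"))
E
python3 -c "
from h import *
snap('w1')
for n,q in (('big',(298.75,180)),('small',(285.7,196))): print(n,onz('side',q,0))"
```

```text
1.5333 [423.2 310.8 262. ] [-5.e-04 -1.e-04  1.e+00  1.e-04] [0.51 0.27 0.01 1.31 0.   0.51]
big [5.97980316e+02 3.04566778e+02 1.13686838e-13]
small [5.44862873e+02 2.43512716e+02 1.13686838e-13]
```

View pics/w1.png

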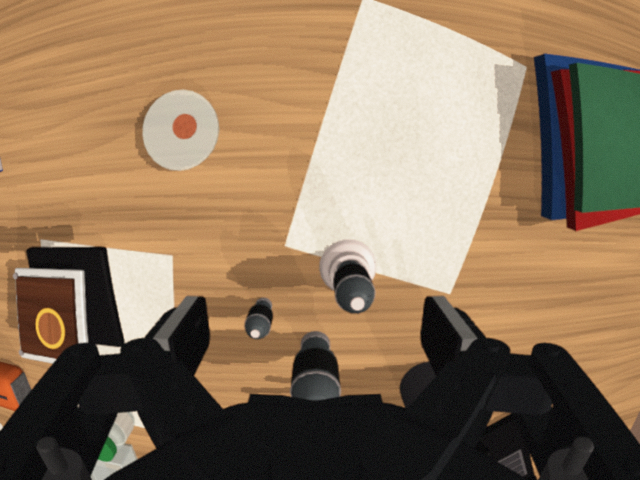

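The wrist view shows the held scope's dome cap at (357,304) and holder at (348,265). The big decoy is at (316,370), the small one at (258,325), and the ring at (49,328).

Run:
```python
from h import *
np.set_printoptions(precision=1,suppress=True)
I,p=load("w1")
print("dome",onz("wrist",(357.5,304),101,p),"holder foot",onz("wrist",(348,268),5,p),"big top",onz("wrist",(316,388),130,p),"bigbase",onz("wrist",(315,337),0,p),"small base",onz("wrist",(264,303),0,p))
m=blob(I,(18,120,110),(32,255,255),(20,295,75,360));q=cv2.findNonZero(m);e=cv2.fitEllipse(cv2.convexHull(q));print(e,onz("wrist",e[0],82,p))
print(tri(ray("wrist",e[0],p),ray("side",(312.8,236))))
print(tri(ray("wrist",(357.5,304),p),ray("side",(259.8,148.7))))
```

```text
dome [497.8 348.  101. ] holder foot [496.7 347.4   5. ] big top [569.5 310.6 130. ] bigbase [589.2 309.5   0. ] small base [542.8 248.6   0. ]
((49.7677116394043, 328.0445861816406), (28.39185905456543, 41.46739196777344), 164.7072296142578) [552.2 -11.3  82. ]
(array([554.2, -14.1,  79.3]), [np.float64(0.34383667212624985), np.float64(0.34383667212627134)])
(array([498.5, 348.2,  98.6]), [np.float64(0.3982274831843385), np.float64(0.3982274831843323)])
```

Emit:
{"name": "apply_moves", "arguments": {"plan": [[-1,-2,-20,-3,0,0,0],[-1,-4,-30,-3,0,0,0],[-1,-4,-30,-3,0,0,0],[-1,-4,-30,-3,0,0,0],[-1,-4,-30,-3,0,0,0],[-1,-4,-30,-3,0,0,0],[-1,-4,-30,-3,0,0,0],[-1,-4,-30,0,0,0,0],[-1,-4,-30,0,0,0,0],[-1,-4,-30,0,0,0,0],[-1,-2,-20,0,0,0,0],[-1,0,0,0,0,0,0],[-1,0,0,0,0,0,0],[-1,0,0,0,0,0,0]]}}

```text
clock: 2.7
tcp_pos: [463.3, 2.5, 283.2]
eef_rot: [-0.0, -0.001, 1.0, 0.0]
force: [-0.4, 0.1, 0.6]
opening: 85.1
finger_force: 0.0
```

```bash
python3 -c "
from h import *
snap('w2')"
```

```text
2.75 [463.4   2.6 283.2] [-2.0e-04 -1.7e-03  1.0e+00  4.0e-04] [-0.13  0.14 -0.1   1.33  0.   -0.14]
```

View pics/w2.png

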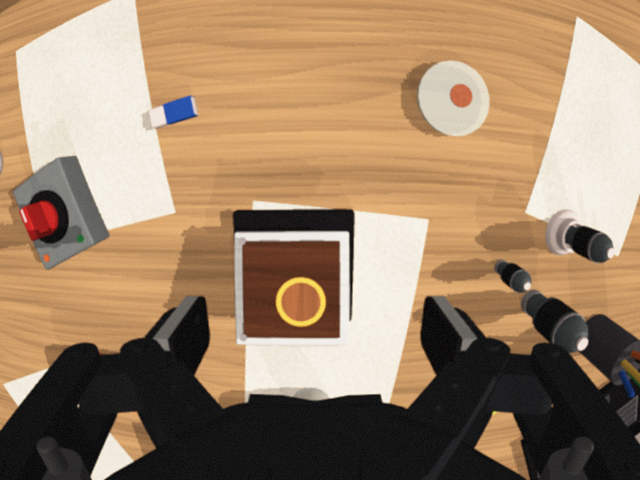

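View w2 shows the ring at (300,302), the wood corners near (243,241), (340,241), (340,338) and (243,338), and the red bar knob at about (40,219). The white line is on the bar's robot side.

Run:
```python
from h import *
np.set_printoptions(precision=3,suppress=True)
I,p=load("w2");I1,p1=load("w1")
m=blob(I,(18,120,110),(32,255,255),(260,260,335,335));q=cv2.findNonZero(m);e=cv2.fitEllipse(cv2.convexHull(q));print(e)
X,er=tri(ray("wrist",e[0],p),ray("wrist",(49.8,328.),p1),ray("side",(312.8,236)));print("spot",X,er)
w=blob(I,(0,90,20),(14,255,140),(236,236,345,344))|m
w=cv2.morphologyEx(w,cv2.MORPH_CLOSE,np.ones((25,25)));w=cv2.morphologyEx(w,cv2.MORPH_OPEN,np.ones((9,9)))
c=max(cv2.findContours(w,0,1)[0],key=cv2.contourArea);b=cv2.boxPoints(cv2.minAreaRect(c));print(b)
for yaw in(-.1,0,.1):
    n=np.array([-np.sin(.3)*np.cos(yaw),-np.sin(.3)*np.sin(yaw),np.cos(.3)])
    P=[]
    for x in b:
        o,d=ray("wrist",x,p);P.append(o+d*(n@(X-o))/(n@d))
    P=np.array(P);L=np.roll(P,-1,0)-P;print(yaw,np.linalg.norm(L,axis=1),np.degrees(np.arctan2(L[:,1],L[:,0])),P.mean(0))
# knob
m=blob(I,(0,150,70),(8,255,255),(10,195,75,250))|blob(I,(172,150,70),(180,255,255),(10,195,75,250));q=cv2.findNonZero(m)[:,0];print("red",q.min(0),q.max(0))
h=cv2.cvtColor(I,cv2.COLOR_RGB2HSV)
cv2.imwrite("pics/c2.png",cv2.resize(I[150:275,0:120],None,fx=4.8,fy=4.8,interpolation=2)[:,:,::-1])
```

```text
((300.47503662109375, 301.4237976074219), (49.45958709716797, 50.05992889404297), 99.61962890625)
spot [554.    -13.136  79.112] [np.float64(0.9961385334299513), np.float64(0.7829330357724645), np.float64(0.7612572971040452)]
[[243. 241.]
 [338. 241.]
 [338. 337.]
 [243. 337.]]
-0.1 [97.136 99.163 98.415 99.549] [ 89.639   0.279 -90.149 179.509] [542.299 -22.681  75.806]
0 [ 97.379  98.849  98.635 100.   ] [ 90.075   0.274 -89.288 179.523] [542.407 -22.888  75.526]
0.1 [ 97.667  98.552  98.977 100.474] [ 90.511   0.278 -88.427 179.503] [542.524 -23.095  75.272]
red [ 19 201] [ 58 240]
```

Emit:
{"name": "apply_moves", "arguments": {"plan": [[-1,1,-20,2,0,0,-0.04],[-1,2,-30,3,0,0,0],[-1,2,-30,3,0,0,0],[-1,2,-30,3,0,0,0],[-1,2,-30,3,0,0,0],[-1,2,-30,3,0,0,0],[-1,2,-30,3,0,0,0],[-1,2,-30,3,0,0,0],[-1,2,-30,3,0,0,0],[-1,2,-30,3,0,0,0],[-1,1,-20,2,0,0,0],[-1,0,0,0,0,0,0],[-1,0,0,0,0,0,0],[-1,0,0,0,0,0,0]]}}

```text
clock: 3.92
tcp_pos: [456.2, -307.8, 252.2]
eef_rot: [-0.0, -0.022, 1.0, 0.001]
force: [-0.3, -0.1, -0.8]
opening: 85.4
finger_force: 0.0
```

```bash
python3 -c "
from h import *
snap('w3')"
```

```text
3.9667 [ 456.2 -307.8  252.4] [ 0.000e+00 -2.170e-02  9.998e-01  4.000e-04] [-0.71  0.32  0.06  1.31  0.   -0.75]
```

View pics/w3.png

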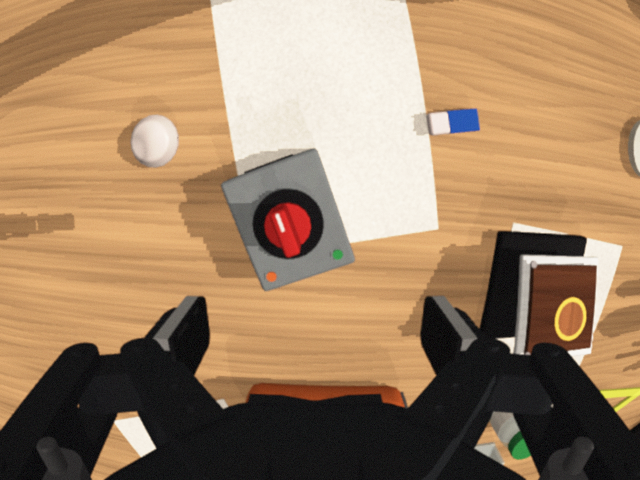

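View w3 shows the black disc centred near (288,224), with the red bar running from (279,210) to (294,255) and the white line at the upper end.

Run:
```python
from h import *
np.set_printoptions(precision=2,suppress=True)
I,p=load("w3")
b=(245,180,330,265)
k=blob(I,(0,0,0),(180,255,45),b);c=max(cv2.findContours(k,0,1)[0],key=cv2.contourArea);e=cv2.fitEllipse(cv2.convexHull(c));print("black",e)
for z in(45,50,55):print(z,onz("wrist",e[0],z,p))
t=np.array([onz("wrist",x,45,p)[:2] for x in((222,185),(316,150),(353,260),(265,290))]);print("box",t,t.mean(0));L=np.roll(t,-1,0)-t;print(np.hypot(*L.T),np.degrees(np.arctan2(L[:,1],L[:,0])))
m=blob(I,(0,200,150),(8,255,255),b)|blob(I,(172,200,150),(180,255,255),b)
w=blob(I,(0,0,200),(180,110,255),b);q=cv2.findNonZero(w)[:,0];print("white",q.mean(0),onz("wrist",q.mean(0),89,p))
cr=I[195:265,255:325];cv2.imwrite("pics/c3.png",cv2.resize(cr,None,fx=8,fy=8,interpolation=2)[:,:,::-1])
```

```text
black ((287.53887939453125, 223.52069091796875), (68.40771484375, 69.61011505126953), 104.56781005859375)
45 [ 467.45 -333.82   45.  ]
50 [ 466.35 -333.48   50.  ]
55 [ 465.25 -333.15   55.  ]
box [[ 431.77 -398.34]
 [ 396.12 -309.38]
 [ 501.66 -268.22]
 [ 537.63 -355.51]] [ 466.79 -332.86]
[ 95.83 113.28  94.41 114.2 ] [ 111.83   21.31  -67.6  -157.97]
white [283.55 219.07] [ 454.07 -334.35   89.  ]
```

View pics/c3.png

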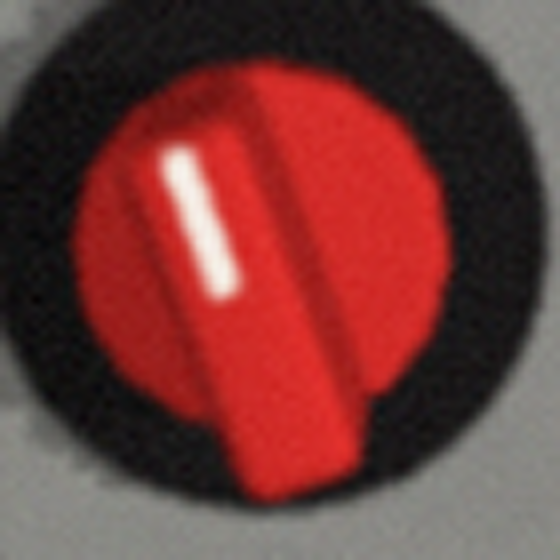

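The crop shows the bar's top running from (278,213) to (293.5,255). The white line is at the robot end.

Run:
```python
from h import *
np.set_printoptions(precision=2,suppress=True)
I,p=load("w3")
f=onz("wrist",(278.1,212.9),89,p);n=onz("wrist",(293.5,255.2),89,p);print(f,n,(f+n)/2,np.linalg.norm(n-f),np.arctan2(*(n-f)[1::-1]))
```

```text
[ 448.96 -339.06   89.  ] [ 485.43 -325.11   89.  ] [ 467.2  -332.09   89.  ] 39.048825539295564 0.36522424256675523
```

Emit:
{"name": "apply_moves", "arguments": {"plan": [[-1,0,-9,0,0,0,-0.109],[-1,-1,-9,0,0,0,-0.109],[-1,0,-9,0,0,0,-0.109],[-1,0,0,15,0,0,0],[-1,0,0,25,0,0,0],[-1,0,0,30,0,0,0],[-1,0,0,30,0,0,0],[-1,0,0,20,0,0,0],[-1,0,0,12,0,0,0],[-1,0,0,0,0,0,0],[-1,0,0,0,0,0,0],[-1,0,0,0,0,0,0]]}}

```text
clock: 4.97
tcp_pos: [461.7, -335.6, 121.7]
eef_rot: [0.001, -0.184, 0.983, -0.001]
force: [0.2, 0.4, 0.1]
opening: 85.3
finger_force: 0.0
```

```bash
python3 -c "
from h import *
s=r.observe();print(s['clock'],s['tcp_pos'].round(1),s['eef_rot'].round(4),s['joint_positions'].round(2))
q=s['eef_rot'];from scipy.spatial.transform import Rotation as R
M=R.from_quat(q[[1,2,3,0]]).as_matrix();print(M.round(3),np.arctan2(M[1,0],M[0,0])%6.283)
print('to (467,-332.7):',M.T@(np.array([467,-332.7,65])-s['tcp_pos']))
"
```

```text
4.9667 [ 461.7 -335.6  121.7] [ 7.000e-04 -1.837e-01  9.830e-01 -7.000e-04] [-0.74  0.42 -0.14  1.    0.   -1.11]
[[-0.933 -0.361  0.002]
 [-0.361  0.933 -0.001]
 [-0.001 -0.002 -1.   ]] 3.5108628724332878
to (467,-332.7): [-5.94240379  0.91551883 56.69974372]
```

Descend, close gently.

Emit:
{"name": "apply_moves", "arguments": {"plan": [[-1,-3,0.5,10,0,0,0],[-1,-3,0.5,14,0,0,0],[-1,0,0,14,0,0,0],[-1,0,0,12,0,0,0],[-1,0,0,6,0,0,0],[-1,0,0,0,0,0,0],[0.3,0,0,0,0,0,0],[0.6,0,0,0,0,0,0],[1,0,0,0,0,0,0],[1,0,0,0,0,0,0],[1,0,0,0,0,0,0],[1,0,0,0,0,0,0],[1,0,0,0,0,0,0],[1,0,0,0,0,0,0],[1,0,0,0,0,0,0],[1,0,0,0,0,0,0]], "newtons": 30}}

```text
clock: 6.3
tcp_pos: [466.4, -333.3, 64.8]
eef_rot: [0.0, -0.183, 0.983, -0.001]
force: [-0.3, -0.6, 5.2]
opening: 13.2
finger_force: 34.1
```

Emit:
{"name": "apply_moves", "arguments": {"plan": [[1,0,0,-0.5,0,0,0.05],[1,0,0,-0.5,0,0,0.1],[1,0,0,0,0,0,0.1],[1,0,0,0,0,0,0.1],[1,0,0,0,0,0,0.1],[1,0,0,0,0,0,0.1],[1,0,0,0,0,0,0.1],[1,0,0,0,0,0,0.1],[1,0,0,0,0,0,0.1],[1,0,0,0,0,0,0.1],[1,0,0,0,0,0,0.1],[1,0,0,0,0,0,0.1],[1,0,0,0,0,0,0.05],[1,0,0,0,0,0,0],[1,0,0,0,0,0,0],[1,0,0,0,0,0,0]]}}

```text
clock: 7.63
tcp_pos: [466.4, -332.6, 64.9]
eef_rot: [0.0, 0.403, 0.915, 0.0]
force: [3.6, -0.6, -4.7]
opening: 13.8
finger_force: 34.1
```

```bash
cat >> h.py <<'E'
from scipy.spatial.transform import Rotation as Ro
def st():
    s=r.observe();q=s['eef_rot'];M=Ro.from_quat(q[[1,2,3,0]]).as_matrix()
    print(s['clock'],"tcp",s['tcp_pos'].round(1),"yaw",np.arctan2(M[1,0],M[0,0])%6.283,"F",s['force'].round(1),"M",s['moment'].round(2),"open",s['opening'],s['finger_force'],"j",s['joint_positions'].round(2));return s['tcp_pos'],M
E
python3 -c "
from h import *
st()"
```

```text
7.6333 tcp [ 466.4 -332.6   64.9] yaw 2.311521805534695 F [ 3.6 -0.6 -4.7] M [-0.25 -0.69  0.39] open 13.81952403370124 34.09343898296356 j [-0.73  0.47 -0.22  0.88  0.    0.1 ]
```

Emit:
{"name": "apply_moves", "arguments": {"plan": [[1,0,0,0,0,0,0.03],[1,0,0,0,0,0,0.03],[1,0,0,0,0,0,0],[1,0,0,0,0,0,0]]}}

```text
clock: 7.97
tcp_pos: [466.4, -332.6, 65.0]
eef_rot: [0.0, 0.43, 0.903, 0.0]
force: [4.0, -1.4, -5.3]
opening: 13.4
finger_force: 61.6
```

```bash
python3 -c "
from h import *
st(); snap('w4'); I=load('w4')[0]
cv2.imwrite('pics/c4.png',cv2.resize(I[220:420,200:440],None,fx=3,fy=3)[:,:,::-1])"
```

```text
7.9667 tcp [ 466.4 -332.6   65. ] yaw 2.253654436593661 F [ 4.  -1.4 -5.3] M [-0.28 -0.82  1.63] open 13.384923354299884 61.55755097977817 j [-0.73  0.47 -0.22  0.88  0.    0.16]
8.0167 [ 466.4 -332.6   65. ] [2.000e-04 4.298e-01 9.029e-01 3.000e-04] [-0.73  0.47 -0.22  0.88  0.    0.16]
```

The moment jumped from 0.39 to 1.63 N m, so the knob is at its stop. Next is the release.

Emit:
{"name": "apply_moves", "arguments": {"plan": [[-1,0,0,0,0,0,0],[-1,0,0,0,0,0,0],[-1,0,0,0,0,0,0],[-1,0,0,0,0,0,0],[-1,0,0,0,0,0,0],[-1,0,0,0,0,0,0],[-1,0,0,0,0,0,0],[-1,0,0,-15,0,0,0],[-1,0,0,-25,0,0,0],[-1,0,0,-35,0,0,0],[-1,0,0,-35,0,0,0],[-1,0,0,-35,0,0,0],[-1,0,0,-35,0,0,0],[-1,0,0,-20,0,0,0],[-1,0,0,0,0,0,0],[-1,0,0,0,0,0,0]]}}

```text
clock: 9.35
tcp_pos: [466.8, -333.6, 266.8]
eef_rot: [0.002, 0.431, 0.902, -0.0]
force: [-0.6, -0.0, -0.5]
opening: 85.4
finger_force: 0.0
```

```bash
python3 -c "
from h import *
st(); snap('w5'); I,p=load('w5')
m=blob(I,(0,0,190),(180,110,255),(280,150,420,330))
E=np.array(p['extrinsics']);q=E[:3,:3].T@(np.array([467,-333,89])-E[:3,3]);t=np.arctan2(np.hypot(q[0],q[1]),q[2]);u=q[:2]/np.hypot(*q[:2])*t*p['fx']+[p['cx'],p['cy']];print(u)
x,y=u.astype(int);b=(max(x-45,0),max(y-45,0),x+45,y+45)
w=blob(I,(0,0,200),(180,110,255),b);n,l,s,c=cv2.connectedComponentsWithStats(w)
for i in range(1,n):
  if s[i,4]>8: print(s[i],onz('wrist',c[i],89,p))
"
```

```text
9.35 tcp [ 466.8 -333.6  266.8] yaw 2.2496105293273745 F [-0.6 -0.  -0.5] M [ 0.03  0.01 -0.  ] open 85.35123315420594 0.0 j [-0.73  0.37  0.16  1.36  0.    0.16]
9.4 [ 466.1 -332.9  265.1] [ 2.000e-04  4.314e-01  9.022e-01 -0.000e+00] [-0.73  0.37  0.15  1.36  0.    0.16]
[315.13982999 217.99826667]
[294 211  19   9  77] [ 457.11060267 -337.48287616   89.        ]
```

Emit:
{"name": "apply_moves", "arguments": {"plan": [[-1,0,0,0,0,0,-0.1115],[-1,0,0,0,0,0,-0.1115],[-1,0,0,0,0,0,-0.1115],[-1,0,0,0,0,0,-0.1115],[-1,0,0,0,0,0,-0.1115],[-1,0,0,0,0,0,-0.1115],[-1,0,0,0,0,0,-0.1115],[-1,0,0,0,0,0,-0.1115],[-1,0,20,0,0,0,0],[-1,0,35,0,0,0,0],[-1,0,35,0,0,0,0],[-1,0,35,0,0,0,0],[-1,0,35,0,0,0,0],[-1,0,35,0,0,0,0],[-1,0,35,0,0,0,0],[-1,0,35,0,0,0,0],[-1,0,35,0,0,0,0],[-1,0,35,0,0,0,0],[-1,0,35,0,0,0,0],[-1,0,35,0,0,0,0]]}}

```text
clock: 11.07
tcp_pos: [464.3, 73.8, 263.3]
eef_rot: [-0.002, 0.0, 1.0, -0.0]
force: [0.7, -0.7, -0.4]
opening: 85.9
finger_force: 0.0
```

Emit:
{"name": "apply_moves", "arguments": {"plan": [[-1,-2,35,0,0,0,0],[-1,-3,35,0,0,0,0],[-1,-3,35,0,0,0,0],[-1,-3,35,0,0,0,0],[-1,-3,35,0,0,0,0],[-1,-3,35,0,0,0,0],[-1,-3,30,0,0,0,0],[-1,-3,20,0,0,0,0],[-1,0,0,0,0,0,0],[-1,0,0,0,0,0,0],[-1,0,0,0,0,0,0]]}}

```text
clock: 11.98
tcp_pos: [488.1, 331.2, 263.8]
eef_rot: [-0.001, 0.0, 1.0, -0.001]
force: [-0.3, 0.4, -0.3]
opening: 85.2
finger_force: 0.0
```

```bash
python3 -c "
from h import *
np.set_printoptions(precision=2,suppress=True)
T,M=st(); print(M); snap('w6')
I,p=load('w6')
E=np.array(p['extrinsics'])
def proj(X):
  q=E[:3,:3].T@(np.array(X)-E[:3,3]);t=np.arctan2(np.hypot(q[0],q[1]),q[2]);return q[:2]/np.hypot(*q[:2])*t*p['fx']+[p['cx'],p['cy']]
print(proj([498,348,101]),proj([497,347,5]))
"
```

```text
11.9833 tcp [488.1 331.2 263.8] yaw 3.141543888265527 F [-0.3  0.4 -0.3] M [ 0.04  0.01 -0.  ] open 85.23871617917169 0.0 j [ 0.49  0.41  0.21  1.38 -0.    0.49]
[[-1.  0. -0.]
 [ 0.  1. -0.]
 [ 0. -0. -1.]]
12.0333 [488.3 331.  264.3] [-0.  0.  1. -0.] [ 0.49  0.41  0.21  1.38 -0.    0.49]
[335.34 234.76] [330.02 212.93]
```

View pics/w6.png

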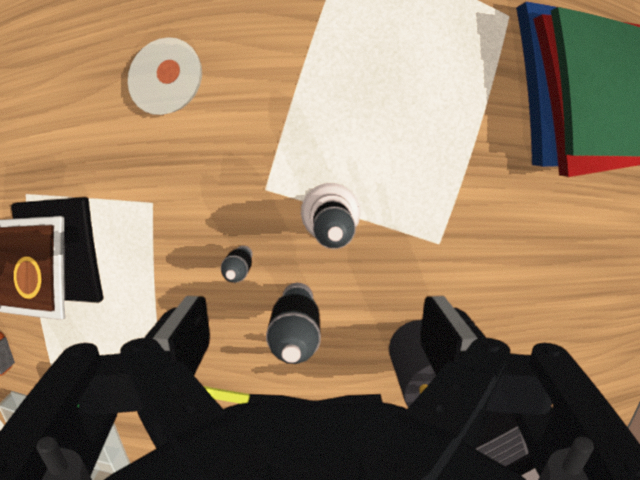

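The dome is at (335,234), which matches the prediction for (498,348), and the approach is clear. I'll descend over the microscope.

Emit:
{"name": "apply_moves", "arguments": {"plan": [[-1,-5,8.5,10,0,0,0],[-1,-5,8.5,20,0,0,0],[-1,0,0,30,0,0,0],[-1,0,0,30,0,0,0],[-1,0,0,30,0,0,0],[-1,0,0,30,0,0,0],[-1,0,0,0,0,0,0],[-1,0,0,0,0,0,0],[-1,0,0,0,0,0,0]]}}

```text
clock: 12.78
tcp_pos: [499.8, 349.3, 116.7]
eef_rot: [0.001, 0.0, 1.0, 0.0]
force: [0.6, 0.1, -0.1]
opening: 85.5
finger_force: 0.0
```

```bash
python3 -c "
from h import *
np.set_printoptions(precision=2,suppress=True)
T,M=st(); snap('w7');I,p=load('w7')
E=np.array(p['extrinsics'])
def proj(X):
  q=E[:3,:3].T@(np.array(X)-E[:3,3]);t=np.arctan2(np.hypot(q[0],q[1]),q[2]);return q[:2]/np.hypot(*q[:2])*t*p['fx']+[p['cx'],p['cy']]
u=proj([498,348,101]);print(u);x,y=u.astype(int)
w=blob(I,(0,0,150),(180,80,255),(x-25,y-25,x+25,y+25));n,l,s,c=cv2.connectedComponentsWithStats(w)
for i in range(1,n):
  if s[i,4]>8: print(s[i],c[i],onz('wrist',c[i],101,p))
"
```

```text
12.7833 tcp [499.8 349.3 116.7] yaw 3.1410603936241923 F [ 0.6  0.1 -0.1] M [-0.01 -0.06 -0.03] open 85.51431264048685 0.0 j [ 0.51  0.5  -0.03  1.04  0.    0.51]
12.8333 [500.5 349.8 117.6] [0. 0. 1. 0.] [ 0.51  0.5  -0.03  1.04  0.    0.51]
[312.18 286.99]
[299 272  26  26 529] [311.9  284.34] [496.69 347.88 101.  ]
```

Emit:
{"name": "apply_moves", "arguments": {"plan": [[-1,1,-0.5,15,0,0,0],[-1,1,-0.5,20,0,0,0],[-1,0,0,20,0,0,0],[-1,0,0,15,0,0,0],[-1,0,0,6,0,0,0],[-1,0,0,0,0,0,0],[0.1,0,0,0,0,0,0],[0.4,0,0,0,0,0,0],[1,0,0,0,0,0,0],[1,0,0,0,0,0,0],[1,0,0,0,0,0,0],[1,0,0,0,0,0,0],[1,0,0,0,0,0,0],[1,0,0,0,0,0,0]], "newtons": 30}}

```text
clock: 14.0
tcp_pos: [497.8, 348.6, 40.7]
eef_rot: [0.001, -0.0, 1.0, 0.0]
force: [-0.1, -1.4, 5.9]
opening: 37.3
finger_force: 29.9
```

```bash
python3 -c "
from h import *
st()"
```

```text
14.0 tcp [497.8 348.6  40.7] yaw 3.1415203810595314 F [-0.1 -1.4  5.9] M [-0.2   0.06  0.02] open 37.2811580061149 29.901831597089767 j [ 0.51  0.56 -0.15  0.87 -0.    0.51]
```

Emit:
{"name": "apply_moves", "arguments": {"plan": [[1,0,0,-4,0,0,0],[1,0,0,-10,0,0,0],[1,0,0,-15,0,0,0],[1,0,0,-15,0,0,0],[1,0,0,-10,0,0,0],[1,0,0,-4,0,0,0],[1,0,0,0,0,0,0],[1,0,0,0,0,0,0],[1,0,0,0,0,0,0],[1,0,0,-10,0,0,0],[1,0,0,-25,0,0,0],[1,0,0,-30,0,0,0],[1,0,0,-30,0,0,0],[1,0,0,-25,0,0,0],[1,0,0,-10,0,0,0],[1,0,0,0,0,0,0],[1,0,0,0,0,0,0]], "newtons": 40}}

```text
clock: 15.42
tcp_pos: [496.9, 348.2, 226.8]
eef_rot: [-0.0, -0.0, 1.0, 0.0]
force: [-0.4, -0.2, -2.4]
opening: 36.9
finger_force: 40.3
```

Emit:
{"name": "apply_moves", "arguments": {"plan": [[1,0,-12,0,0,0,0],[1,0,-22,0,0,0,0],[1,0,-25,0,0,0,0],[1,0,-25,0,0,0,0],[1,0,-25,0,0,0,0],[1,0,-25,0,0,0,0],[1,0,-25,0,0,0,0],[1,0,-25,0,0,0,0],[1,0,-25,0,0,0,0],[1,0,-25,0,0,0,0],[1,0,-25,0,0,0,0],[1,0,-25,0,0,0,0],[1,0,-25,0,0,0,0],[1,0,-25,0,0,0,0],[1,0,-17,0,0,0,0],[1,0,-10,0,0,0,0],[1,0,0,0,0,0,0],[1,0,0,0,0,0,0]]}}

```text
clock: 16.92
tcp_pos: [495.9, -12.8, 226.1]
eef_rot: [-0.001, 0.0, 1.0, 0.001]
force: [0.1, 0.0, -1.2]
opening: 37.1
finger_force: 40.4
```

```bash
python3 -c "
from h import *
T,M=st()
a=np.array([536.4,-12.5,138]);print('world delta',a-T)"
```

```text
16.9167 tcp [495.9 -12.8 226.1] yaw 3.1407702905354125 F [ 0.1  0.  -1.2] M [ 0.02 -0.01 -0.01] open 37.142605465678265 40.372072756290436 j [-0.15  0.22 -0.15  1.2   0.   -0.15]
world delta [ 40.46711069   0.30114951 -88.14390475]
```

Emit:
{"name": "apply_moves", "arguments": {"plan": [[1,0,0,0,0,-0.1,0],[1,0,0,0,0,-0.1,0],[1,0,0,0,0,-0.1,0],[1,-4,0,10,0,0,0],[1,-4,0,20,0,0,0],[1,-4,0,20,0,0,0],[1,-0.6,0,20,0,0,0],[1,0,0,16,0,0,0],[1,0,0,10,0,0,0],[1,0,0,0,0,0,0],[1,0,0,0,0,0,0],[1,0,0,0,0,0,0]]}}

```text
clock: 17.92
tcp_pos: [537.6, -12.1, 139.7]
eef_rot: [0.15, -0.001, 0.989, 0.0]
force: [0.4, -0.2, -2.2]
opening: 37.0
finger_force: 40.4
```

```bash
python3 -c "
from h import *
np.set_printoptions(precision=3,suppress=True)
T,M=st();print(M);print('nose est',T+34.7*M[:,2])
for n in('side','scene'): cv2.imwrite(f'pics/{n}8.png',optics.snapshot(n)[:,:,::-1])
snap('w8')
c=lambda I,x,y,w,h:cv2.resize(I[y:y+h,x:x+w],None,fx=4,fy=4,interpolation=2)
cv2.imwrite('pics/c8.png',np.hstack([c(cv2.imread('pics/side8.png'),260,170,100,110),c(cv2.imread('pics/scene8.png'),280,170,100,110)]))"
```

```text
17.9167 tcp [537.6 -12.1 139.7] yaw 3.142659031912984 F [ 0.4 -0.2 -2.2] M [-0.    0.33 -0.04] open 36.958110015650036 40.377987027168274 j [-0.17  0.12 -0.57  0.59  0.05 -0.16]
[[-0.955 -0.001  0.296]
 [-0.001  1.     0.001]
 [-0.296  0.    -0.955]]
nose est [547.828 -12.101 106.592]
18.0667 [538.  -12.7 140.4] [ 0.15  -0.     0.989 -0.   ] [-0.17  0.11 -0.57  0.59  0.05 -0.16]
```

View pics/c8.png

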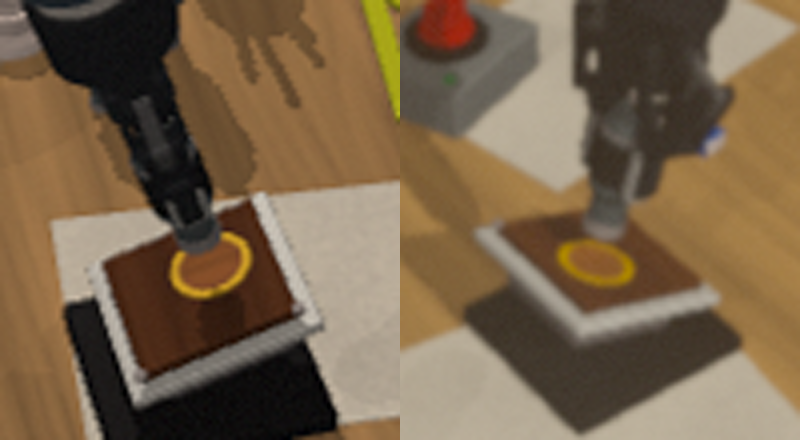

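The crops show the nose end at about side (310.3,229) and scene (331,226.5), with the ring at side (312.6,236.3) and scene (329,235.6).

Run:
```python
from h import *
np.set_printoptions(precision=2,suppress=True)
a=tri(ray("side",(310.3,229)),ray("scene",(331,226.5)));print(a)
def proj(n,X):
    p=optics.camera_params(n);E=np.array(p["extrinsics"]);q=E[:3,:3].T@(np.array(X)-E[:3,3]);return np.array([p["fx"]*q[0]/q[2]+p["cx"],p["fy"]*q[1]/q[2]+p["cy"]])
for n in("side","scene"): print(n,"nose exp",proj(n,[548,-12.3,107]),"spot exp",proj(n,[554,-12.5,81]))
for n,b in (("side",(297,225,328,250)),("scene",(312,225,345,248))):
    I=cv2.imread(f"pics/{n}8.png")[:,:,::-1].copy();m=blob(I,(18,120,90),(32,255,255),b);q=cv2.findNonZero(m);print(n,cv2.fitEllipse(cv2.convexHull(q)))
I,p=load("w8")
m=blob(I,(18,120,110),(32,255,255),(200,200,420,400));q=cv2.findNonZero(m)
if q is not None: print(len(q),q[:,0].min(0),q[:,0].max(0))
```

```text
(array([545.8 , -13.87, 105.31]), [np.float64(2.6783351839157215), np.float64(2.6783351839158196)])
side nose exp [309.93 227.56] spot exp [312.43 235.14]
scene nose exp [329.67 226.93] spot exp [327.81 235.32]
side ((312.19854736328125, 235.9376220703125), (15.143228530883789, 21.407386779785156), 65.27739715576172)
scene ((332.19171142578125, 232.4148712158203), (17.11189842224121, 26.321983337402344), 79.32524108886719)
1527 [273 212] [360 277]
```

Run:
```python
from h import *
np.set_printoptions(precision=2,suppress=True)
I,p=load("w8");E=np.array(p["extrinsics"])
def proj(X):
    q=(X-E[:3,3])@E[:3,:3];t=np.arctan2(np.hypot(q[:,0],q[:,1]),q[:,2]);return q[:,:2]/np.hypot(q[:,0],q[:,1])[:,None]*t[:,None]*p["fx"]+[p["cx"],p["cy"]]
t=np.linspace(0,6.28,200)[:,None]
for z in(80,82):
    u=proj(np.array([554,-12.5,z])+25*(np.cos(t)*[.955,0,.2955]+np.sin(t)*[0,1,0]));print(z,u.min(0),u.max(0))
m=blob(I,(18,120,110),(32,255,255),(200,200,420,400));q=cv2.findNonZero(m)[:,0]
for y in range(212,278,6):
    x=q[q[:,1]==y,0];print(y,x.min(),x.max(),len(x))
```

```text
80 [271.95 212.64] [358.44 295.27]
82 [271.62 214.33] [358.77 297.46]
212 309 324 16
218 294 339 46
224 286 347 34
230 280 352 26
236 277 356 22
242 275 358 20
248 273 359 19
254 273 360 18
260 273 359 19
266 275 358 19
272 277 355 16
```

Emit:
{"name": "apply_moves", "arguments": {"plan": [[1,0.5,0.2,4,0,0,0],[1,0.5,0.2,6,0,0,0],[1,0.5,0,6,0,0,0],[1,0,0,4,0,0,0],[1,0,0,2,0,0,0],[1,0,0,0,0,0,0],[1,0,0,0,0,0,0],[1,0,0,0,0,0,0],[1,0,0,0,0,0,0]]}}

```text
clock: 18.82
tcp_pos: [542.6, -12.4, 118.1]
eef_rot: [0.15, -0.0, 0.989, 0.0]
force: [-0.4, 0.1, -0.4]
opening: 37.3
finger_force: 40.4
```

```bash
python3 -c "
from h import *
T,M=st();print('along',r.observe()['force']@M[:,2])"
```

```text
18.8167 tcp [542.6 -12.4 118.1] yaw 3.1415754599655283 F [-0.4  0.1 -0.4] M [-0.03  0.33 -0.  ] open 37.264873051949905 40.376842617988586 j [-0.17  0.15 -0.59  0.53  0.05 -0.16]
along 0.28522559661877134
```

Emit:
{"name": "apply_moves", "arguments": {"plan": [[1,0,0,1,0,0,0],[1,0,0,2,0,0,0],[1,0,0,2,0,0,0],[1,0,0,2,0,0,0],[1,0,0,1,0,0,0],[1,0,0,0,0,0,0],[1,0,0,0,0,0,0],[1,0,0,0,0,0,0],[1,0,0,0,0,0,0]]}}

```text
clock: 19.57
tcp_pos: [545.1, -12.4, 110.5]
eef_rot: [0.15, -0.0, 0.989, 0.0]
force: [-0.2, -0.5, 2.1]
opening: 37.0
finger_force: 40.6
```

```bash
python3 -c "
from h import *
T,M=st();print('along',r.observe()['force']@M[:,2])"
```

```text
19.5667 tcp [545.1 -12.4 110.5] yaw 3.1416656894072355 F [-0.2 -0.5  2.1] M [-0.01  0.2  -0.07] open 36.97576763177679 40.595253109931946 j [-0.17  0.16 -0.6   0.51  0.05 -0.16]
along -2.104920661152709
```

Emit:
{"name": "apply_moves", "arguments": {"plan": [[1,0,0,1,0,0,0],[1,0,0,1,0,0,0],[1,0,0,0,0,0,0],[1,0,0,0,0,0,0],[1,0,0,0,0,0,0],[1,0,0,0,0,0,0]]}}

```text
clock: 20.07
tcp_pos: [545.7, -12.5, 108.5]
eef_rot: [0.15, -0.0, 0.989, 0.0]
force: [-0.8, -0.5, 2.7]
opening: 36.8
finger_force: 40.7
```

Run:
```python
from h import *
np.set_printoptions(precision=2,suppress=True)
T,M=st();F=[];P=[]
for i in range(12):
    I=optics.snapshot("side") if i else optics.snapshot("scene")
    if i==0: cv2.imwrite("pics/scene9.png",I[:,:,::-1])
    s=r.observe();F.append(s["force"]@M[:,2]);P.append(s["tcp_pos"])
cv2.imwrite("pics/side9.png",I[:,:,::-1]);snap("w9")
P=np.mean(P,0);print("along",np.mean(F),np.std(F),"tcp",P,"nose",P+34.7*M[:,2])
c=lambda I,x,y,w,h:cv2.resize(I[y:y+h,x:x+w],None,fx=4,fy=4,interpolation=2)
cv2.imwrite('pics/c9.png',np.hstack([c(cv2.imread('pics/side9.png'),260,170,100,110),c(cv2.imread('pics/scene9.png'),280,170,100,110)]))
```

```text
20.0667 tcp [545.7 -12.5 108.5] yaw 3.141576173339798 F [-0.8 -0.5  2.7] M [-0.02  0.08 -0.01] open 36.83097891888672 40.67252576351166 j [-0.17  0.17 -0.6   0.51  0.05 -0.16]
20.7167 [545.6 -12.4 108.5] [ 0.15 -0.    0.99  0.  ] [-0.17  0.17 -0.6   0.51  0.05 -0.16]
along -2.9280236489769194 0.42098327596048907 tcp [545.65 -12.44 108.49] nose [555.93 -12.44  75.34]
```

View pics/c9.png

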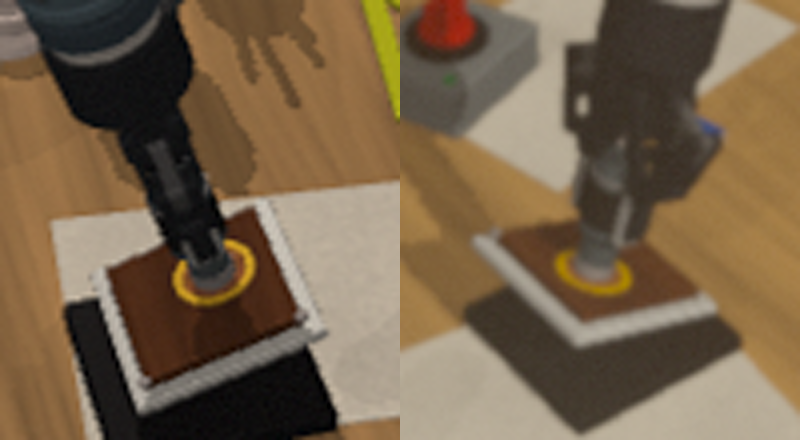

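The nose sits centred in the ring in both views: side at about (313.5,239) and scene at about (329,237.5). The contact force is roughly 3–4 N, so I'm handing in.

```bash
python3 -c "
from bench import r
print(r.hand_in())"
```

```text
the job is handed in; nothing more can be done
None
```

I turned the knob to its stop and let it spring back, then handed the job in with the microscope held inside the yellow ring at an estimated 3–4 N. The hand-in returned no verdict.

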